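# Set out the sample parts on the measuring stage

### The job

Set out the four sample parts on the glass stage plate for the measuring run: stand the flanged hub, flange down, midway between the V-block and the ball standard, and lay the ball bearing flat and centred on top of the hub. Lay the hexagon nut flat, squarely in front of the V-block (the robot's side of it), and stand the stepped spindle upright on its foot, squarely behind the ball standard (the side away from the robot), each with about 20 mm of clear gap to its standard. Do not shift the V-block or the ball standard, and let go of everything.

Things in the scene. Friction and masses are not known exactly. Their poses are not given: they have to be found in the camera images.
- stage: Fixed plate on the table: black frame, flush frosted grey-green glass, 250 mm (x) by 360 mm (y), top 10 mm above the table. Origin: centre of its underside. x points away from the robot, y left along the long side; turned up to 9 degrees. A dark cap screw (18 mm wide, 34 mm high) stands near the middle of its robot-side edge, 100 mm from the centre, a mere bystander.
- vblock: V-block standing loose on the stage: dark steel, 44 mm (x) by 54 mm (y), 34 mm high, 0.6 kg, V groove on top along its x. Origin: centre of underside. Axes parallel to the stage's: x points away from the robot, y left. Stands 180 mm from the ball standard, beside it along the stage's y; either may be the left one.
- ball: Ball standard standing loose on the stage: dark square base 44 by 44 mm, 14 mm high, with a white ball of 28 mm diameter on a short stem, 48 mm high in all, 0.5 kg. Origin: centre of the underside. Axes parallel to the stage's: x points away from the robot, y left.
- hub: Flanged hub of aluminium, about 160 g: round flange 56 mm diameter and 8 mm thick at the bottom, round boss 40 mm diameter above it, flat top 32 mm above the underside. Starts standing flange down on the table beside the stage. Origin: centre of the underside; z up.
- bearing: Ball bearing lying flat, a steel disc 52 mm diameter and 14 mm thick with a black seal ring and a dark bore on its top face (the bore is closed: nothing goes through), about 120 g. Starts on the table beside the stage. Origin: centre of the underside; z up.
- nut: Hexagonal steel nut lying flat, 30 mm across flats (34.6 mm across corners), 16 mm high, dark bore, about 70 g. Starts on the table beside the stage. One pair of flats faces along its x axis (normals +x and -x), the others at 60 and 120 degrees to it. Origin: centre of the underside; z up.
- spindle: Stepped steel spindle standing upright, about 200 g: round foot 34 mm diameter and 8 mm thick, then a shaft 20 mm diameter up to 55 mm, then a tip 14 mm diameter up to 70 mm. Starts on the table beside the stage. Origin: centre of the underside; z up.
Not all that is in view belongs to the job. What is shaped like the nut but red is not meant.

How it is judged:
By the outcome, as a careful person would: the job done as asked, in the order asked, and still so for the second after the job is handed in, with the robot touching nothing.
It also fails if it takes over 101 s, if anything falls off the work surface, if the arm or the gripper's body presses on something with over 40 N, if the wrist force passes 120 N, or if a joint passes its speed limit or range.

### The arm

A 7-joint arm with a two-finger parallel gripper is mounted at the origin on the work surface. World frame = base frame: x ahead of the robot, y to its left, z up, the work surface at z = 0. Lengths are in m, angles in rad, forces in N, time in s.
With the tool pointing down it reaches from about 0.425 to 0.95 m from the base axis. Payload 16.7 kg.
Tool frame: the origin (TCP) lies at the very end of the fingers, on their centre line; the grasp point (between the pads) lies 19 mm behind it; x points along the fingers, z is the direction in which the jaws open and shut, and the axes are right-handed (so a half turn about x gives the same grasp; the last joint's range is limited). The gripper opens to 94 mm and grips with 3 to 60 N. Pads are 16 mm wide; open, the fingers measure 119 mm over their backs; the gripper's body (75 mm by 177 mm) begins 78 mm behind the grasp point.
Start: joints at [-1.266, 0.426, 0.074, 1.606, -0.034, 1.111, -0.067], TCP at [0.297, 0.606, 0.183] pointing down, gripper open.
Joint ranges: [-2.85, 2.85], [-0.5, 2.14], [-1.23, 1.37], [0.21, 2.46], [-1.02, 4.16], [0.16, 2.05], [-2.73, 2.73]. Speed limits (rad/s): [1.89, 1.89, 2.39, 2.39, 3.01, 3.01, 3.01].

### API

Orientations are given as a unit quaternion [w, x, y, z].
In Python, from rig import manip gives the robot as it stands.
- The arm moves only by the tool send_rows, never from a script. Its argument "targets" is a list of rows, each a list of 4 numbers: the shift along the tool's x, y, z in m, then the turn about the tool's x in degrees. A call has exactly 10 rows; each row shifts and turns the commanded pose from where the row before left it, along the tool's axes as they then stand; what a row does not reach is not made up. A row lasts 1/8 s, in which the tool goes at most 62.5 mm and 10.7 degrees, less where a joint would pass 70% of its speed; a pose out of reach is approached as far as the arm can. A call with a gripper value outside its range is refused whole. "jaw" is the opening, from 0 (shut) to 1 (fully open), set as the call begins (left out, the last holds). The fingers move at their own pace and stop on an object; "newtons" is the grip in N (left out, the last holds). Time passes only in rows, so rows that do not move let the fingers close, or fill a call up. It gives the time, the measured TCP pose, the force and the opening at its end, in the units of the state.
- manip.observe(): the state, without advancing time (a new reading comes with each control period).
- manip.get_image(name): name is "side" or "top" or "wrist"; returns (picture, depth): 480x640x3 uint8, red, green, blue; 480x640 float32, m along the optical axis (not along the pixel's ray), 0 where there is no reading.
- manip.get_calibration(name): a dict with "fx", "fy", "cx", "cy" (pixels), "eye" and "orientation" of the camera in the world; the wrist camera has in their place "tool_from_camera" (4x4, takes a point from camera to tool coordinates, whose origin is the TCP and whose axes are the tool frame's). Camera axes: x right, y down, z forward; pixel columns grow to the right and rows downward; lengths in m; the calibration is good to about 2 mm. A picture is of the moment at which its call begins: read the wrist's pose just before it. get_calibration takes no time and is no camera call.
- manip.job_done(): hands the job in, once; it reports no verdict.
Trained networks look in the newest picture that a camera, given by its name, has taken for a name from the list of things; names that differ only in an ending like _2 or _b are one class to them, and where a whole thing is asked for, a point or a joint stands for the part that bears it (a point fixed in the world has none). Each returns a list of dicts, best first, with "score" (0 to 1); they miss things now and then, are a little off and sometimes report something else, mostly with a low value. They report only what shows in the picture. A call takes as long as a camera call. They do not tell look-alikes from the thing itself.
- manip.masks_of(camera, name): "pixels" (480x640 bool, what is visible of it) and "box" ([left, top, width, height] in pixels, round what is visible of it).
- manip.landmark_of(camera, name): "at" ([row, column] in pixels: a listed point, or the origin of a listed thing).
The state is a dict: "clock": time; "qpos": joint angles; "qd": joint speeds; "effort": joint torques, N m; "position": TCP position; "orientation": TCP orientation; "wrist_force": force on the tool from outside, world axes, zero at the start; "torque": the same for the moment, N m; "grip_width": finger opening in m.
Only numpy, scipy, OpenCV 4.12 (cv2) and the standard library are available. Lean on these libraries where they do the work, as an engineer would, in place of code of your own. Each camera call takes 0.05 s, during which the arm holds its last target. There are 200 camera calls.

## Working session

There is one attempt and no reset: what is moved stays moved. The work goes in short steps, Python scripts to look and compute and a tool call to move; the robot and the scene stay as the last step left them, time stands still between calls to the robot, and variables do not carry over. Pictures are saved under pics/ and viewed, about 12 in all and at most 16, crops included, and the job is handed in when it is done.

Besides the shell and the picture viewer there is one more tool, called after ">>>" as a command line: name --pt "numbers of a row" for each row, then --argument value for the rest. send_rows: Moves the arm, as the interface text tells. Its arguments: {"type":"object","properties":{"targets":{"type":"array"},"jaw":{"type":"number"},"newtons":{"type":"number"}},"required":["targets"]}

```bash
ls; mkdir -p pics
cat > h.py <<'E'
from rig import manip
import numpy as np, cv2
from scipy.spatial.transform import Rotation as R
def rot(q): return R.from_quat([q[1],q[2],q[3],q[0]]).as_matrix()
def cam(name):
    """picture, depth, world points (480x640x3)"""
    s=manip.observe(); im,d=manip.get_image(name); c=manip.get_calibration(name)
    if name=="wrist":
        T=np.array(c["tool_from_camera"]); Q=rot(s["orientation"])
        A=Q@T[:3,:3]; t=Q@T[:3,3]+np.array(s["position"])
    else: A=rot(c["orientation"]); t=np.array(c["eye"])
    v,u=np.mgrid[:480,:640]
    P=np.dstack([(u-c["cx"])/c["fx"]*d,(v-c["cy"])/c["fy"]*d,d])@A.T+t
    P[d==0]=np.nan
    return im,d,P
def save(n,im,box=None,k=1):
    if box: l,t,w,h=box; im=im[t:t+h,l:l+w]
    cv2.imwrite("pics/"+n,cv2.resize(im[:,:,::-1],None,fx=k,fy=k,interpolation=cv2.INTER_CUBIC))
E
python3 - <<'E'
from h import *
s=manip.observe(); print(s)
for n in("top","side"):
    im,d,P=cam(n); save(n+"0.png",im); np.savez(n+"0.npz",im=im,P=P); print(manip.get_calibration(n))
    for o in "stage vblock ball hub bearing nut spindle".split():
        for m in manip.masks_of(n,o)[:3]:
            p=m["pixels"]; Q=P[p]; Q=Q[~np.isnan(Q[:,0])]
            if len(Q)==0: print(n,o,m["box"],"nodepth");continue
            zt=np.percentile(Q[:,2],95); T=Q[Q[:,2]>zt-.004]
            print(n,o,round(m["score"],2),m["box"],"ztop",zt.round(4),"topmean",T.mean(0).round(4),"ext",np.ptp(T[:,:2],axis=0).round(3))
E
```

```text
pics
{'clock': 0.0, 'qpos': array([-1.26546638,  0.42673062,  0.07385682,  1.60658056, -0.03410428,
        1.11079754, -0.06711191]), 'qd': array([ 3.89639374e-05, -5.15210746e-04, -9.46835230e-04, -1.14299782e-03,
       -1.69267395e-03,  8.04499259e-04, -5.49531158e-04]), 'effort': array([ 4.85007251e-05, -9.35825157e+01,  3.66717540e+00, -4.54197407e+01,
       -4.87313408e-02,  1.98106631e-02,  8.32318210e-05]), 'position': array([0.29636586, 0.60595482, 0.18228841]), 'orientation': array([ 0.59950663, -0.37464319,  0.60022416,  0.37411928]), 'wrist_force': array([ 0.14338264, -1.20577482, -1.07504694]), 'torque': array([-0.05785928,  0.02191688, -0.03026851]), 'grip_width': 0.09389585505042826}
{'fx': 452.95300840815685, 'fy': 452.95300840815685, 'cx': 310.4281877788245, 'cy': 232.425784489354, 'eye': array([0.37615119, 0.06440076, 0.92400314]), 'orientation': array([ 0.07476434, -0.65640399,  0.74635839, -0.08058069])}
top stage 0.6 [230.0, 189.3, 179.5, 123.0] ztop 0.0135 topmean [0.5434 0.0354 0.0114] ext [0.28 0.38]
top vblock 0.83 [264.0, 232.7, 31.4, 30.9] ztop 0.0465 top
[... 1337 characters left out ...]
1.5, 19.1, 25.5] ztop 0.0564 topmean [ 0.5329 -0.0737  0.0558] ext [0.021 0.021]
side hub 0.79 [258.9, 204.7, 15.3, 13.0] ztop 0.0345 topmean [0.4581 0.3293 0.0331] ext [0.036 0.043]
side bearing 0.81 [364.1, 370.6, 25.5, 29.2] ztop 0.0167 topmean [ 0.5824 -0.3267  0.0148] ext [0.05 0.05]
side nut 0.69 [320.5, 212.8, 12.4, 9.8] ztop 0.0187 topmean [0.6308 0.271  0.017 ] ext [0.031 0.033]
side nut 0.61 [296.5, 207.4, 7.1, 6.2] ztop 0.0184 topmean [0.5603 0.3209 0.0169] ext [0.024 0.031]
side nut 0.38 [321.1, 177.2, 9.1, 10.0] ztop 0.0189 topmean [0.6725 0.4677 0.0172] ext [0.029 0.027]
side spindle 0.78 [304.6, 377.6, 22.0, 30.6] ztop 0.0695 topmean [ 0.4585 -0.3318  0.0691] ext [0.013 0.012]
```

View pics/top0.png

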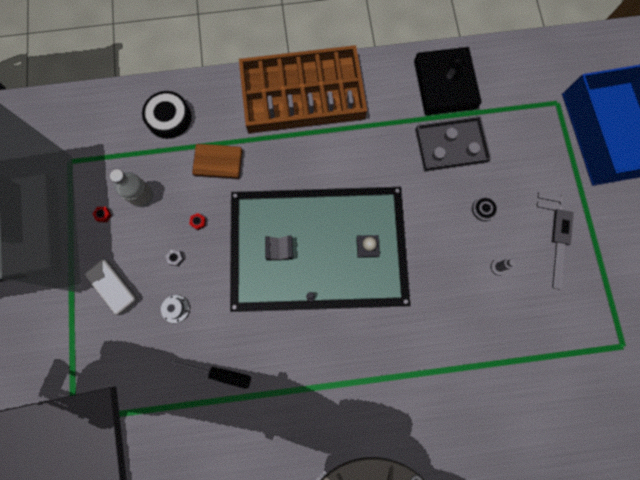

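Run:
```python
from h import *
im=np.load("top0.npz")["im"]; save("crop0.png",im,(80,180,130,150),4)
```

```text
(no output)
```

View pics/crop0.png

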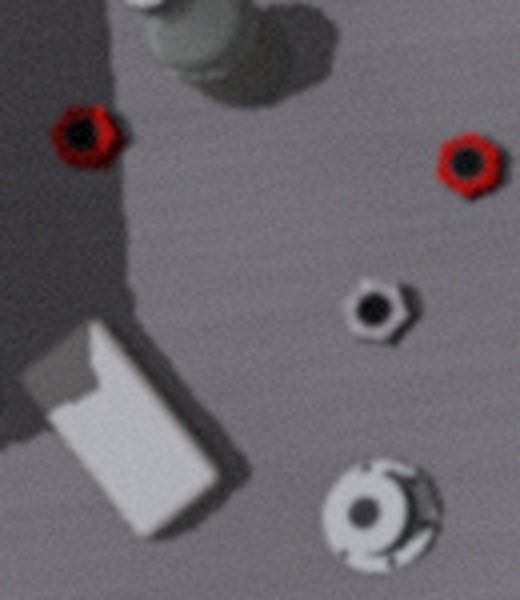

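The steel nut (175,257) is the wanted one; the look-alikes are the red nuts at (101,213) and (197,221). The hub is at (174,309), the bearing at (485,208) (the white ring at (166,113) is much too big), and the spindle at (500,266). V-block (280,247), ball (369,246), screw (311,296). The crop confirms the plain steel nut and the hub.

```bash
cat >> h.py <<'E'
def plan(goal,jaw=None,n=10,vmax=.06,show=True,sym=180):
    """rows taking the tool from its measured pose to goal xyz, jaw axis at world angle jaw (deg, mod sym)"""
    s=manip.observe(); Q=rot(s["orientation"]); p=np.array(s["position"]); goal=np.array(goal,float)
    z=Q[:,2]; a0=np.degrees(np.arctan2(z[1],z[0]))
    da=0 if jaw is None else (jaw-a0+sym/2)%sym-sym/2
    if jaw is not None: da=-da   # tool x points down: positive turn about x is clockwise from above
    n0=n; n=max(int(np.ceil(max(np.linalg.norm(goal-p)/vmax,abs(da)/10.5))),1); rows=[]
    for i in range(n):
        tp=p0=p if i==0 else cur
        tgt=p+(goal-p)*(i+1)/n
        d=Q.T@(tgt-tp); d=np.round(d,4); t=round(da/n,1)
        cur=tp+Q@d; Q=Q@R.from_euler('x',t,degrees=True).as_matrix(); rows.append([*d.tolist(),t])
    print("pos",p.round(4),"jaw",a0.round(1),"tilt",Q[:,0].round(3),"turn",round(da,1),"n",n)
    for r in rows: print(r)
def base(c,name):pass
E
python3 - <<'E'
from h import *
print(np.array(manip.get_calibration("wrist")["tool_from_camera"]).round(3), manip.get_calibration("wrist"))
P=np.load("top0.npz")["P"]
for n,b in dict(bottle=(105,165,45,45),whitebox=(85,260,50,55),tape=(140,88,52,50),wood=(190,140,55,40),screw=(303,288,16,14)).items():
    l,t,w,h=b; q=P[t:t+h,l:l+w].reshape(-1,3); q=q[q[:,2]>.02]; print(n,np.nanmax(q[:,2]).round(3),np.nanmean(q,0).round(3))
plan([.42,.33,.21],90+(-5.6))
E
```

```text
[[-0.    -0.27   0.963 -0.202]
 [ 0.001 -0.963 -0.27   0.079]
 [ 1.     0.001  0.     0.001]
 [ 0.     0.     0.     1.   ]] {'fx': 385.28867818777087, 'fy': 385.28867818777087, 'cx': 323.9926895647362, 'cy': 239.97524363746584, 'tool_from_camera': array([[-1.76177498e-04, -2.70441536e-01,  9.62736384e-01,
        -2.01581262e-01],
       [ 6.12617485e-04, -9.62736247e-01, -2.70441386e-01,
         7.91636257e-02],
       [ 9.99999797e-01,  5.42143455e-04,  3.35289677e-04,
         6.32580889e-04],
       [ 0.00000000e+00,  0.00000000e+00,  0.00000000e+00,
         1.00000000e+00]])}
bottle 0.136 [0.698 0.381 0.084]
whitebox 0.036 [0.517 0.45  0.031]
tape 0.038 [0.877 0.32  0.031]
wood 0.026 [0.759 0.222 0.022]
screw 0.048 [0.448 0.061 0.034]
pos [0.2965 0.6064 0.183 ] jaw 63.9 tilt [-0. -0. -1.] turn -20.5 n 6
[-0.0045, -0.0387, -0.0323, np.float64(-3.4)]
[-0.0045, -0.0368, -0.0346, np.float64(-3.4)]
[-0.0045, -0.0346, -0.0367, np.float64(-3.4)]
[-0.0045, -0.0324, -0.0387, np.float64(-3.4)]
[-0.0045, -0.03, -0.0405, np.float64(-3.4)]
[-0.0045, -0.0276, -0.0422, np.float64(-3.4)]
```

>>> send_rows --pt "0.003 -0.039 -0.032 -3.4" --pt "0.003 -0.037 -0.035 -3.4" --pt "0.003 -0.035 -0.037 -3.4" --pt "0.003 -0.032 -0.039 -3.4" --pt "0.003 -0.03 -0.041 -3.4" --pt "0.003 -0.045 -0.042 -3.4" --pt "0 0 0 0" --pt "0 0 0 0" --pt "0 0 0 0" --pt "0 0 0 0" --jaw 1 --newtons 30

```text
clock: 2.05
position: [0.4368, 0.327, 0.1649]
orientation: [0.524, -0.475, 0.524, 0.475]
wrist_force: [-1.0, -0.9, -0.5]
grip_width: 0.0939
```

```bash
cat >> h.py <<'E'
def circ(P,mask,z0,z1):
    """centre and radius of the circle round the points between two heights"""
    q=P[mask]; q=q[(q[:,2]>z0)&(q[:,2]<z1)]
    (x,y),r=cv2.minEnclosingCircle(q[:,:2].astype(np.float32)); return np.array([x,y]).round(4),round(r,4),q.mean(0).round(4),len(q)
E
cat > look.py <<'E'
from h import *; import sys
im,d,P=cam("wrist"); save(sys.argv[1]+".png",im); np.savez(sys.argv[1]+".npz",im=im,P=P)
s=manip.observe(); print(s["clock"],s["position"].round(4))
for o in sys.argv[2:]:
    for m in manip.masks_of("wrist",o)[:2]:
        q=P[m["pixels"]]; q=q[~np.isnan(q[:,0])]; zt=np.percentile(q[:,2],90)
        print(o,round(m["score"],2),m["box"],zt.round(4),"top",circ(P,m["pixels"],zt-.004,zt+.004),"all",circ(P,m["pixels"],zt-.026,zt+.004))
E
python3 look.py w1 hub
```

```text
2.1 [0.4369 0.3268 0.1649]
hub 0.59 [301.6, 208.0, 58.4, 60.5] 0.0324 top (array([0.459 , 0.3318]), 0.0201, array([0.4586, 0.3317, 0.0317]), 1482) all (array([0.459 , 0.3316]), 0.028, array([0.4543, 0.3319, 0.0231]), 2442)
hub 0.31 [321.3, 317.3, 29.2, 37.5] 0.0167 top (array([0.5619, 0.3255]), 0.0173, array([0.5612, 0.3256, 0.0158]), 703) all (array([0.5618, 0.3255]), 0.0173, array([0.5587, 0.3257, 0.0136]), 905)
```

View pics/w1.png

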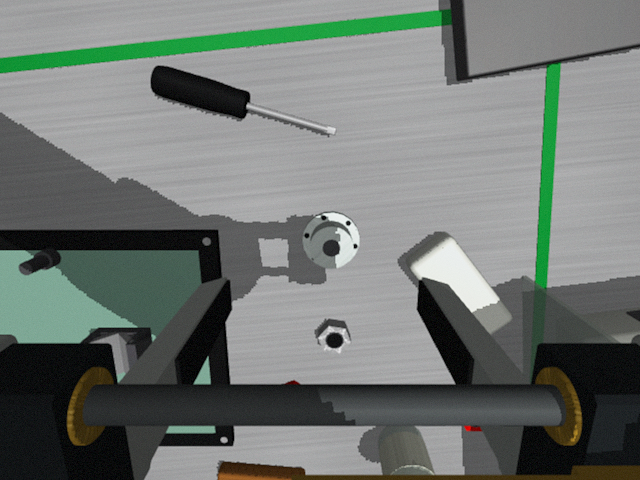

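```bash
cat > hexa.py <<'E'
from h import *
def hexang(P,mask,z0,z1):
    q=P[mask]; q=q[(q[:,2]>z0)&(q[:,2]<z1)][:,:2]; c=(q.max(0)+q.min(0))/2
    A=np.radians(np.arange(0,60,.5)); w=[]
    for a in A:
        w.append(sum(np.ptp(np.percentile(q@[np.cos(a+k*np.pi/3),np.sin(a+k*np.pi/3)],[.5,99.5])) for k in range(3)))
    w=np.array(w); a=A[w.argmin()]
    M=np.array([[np.cos(a+k*np.pi/3),np.sin(a+k*np.pi/3)] for k in range(3)])
    m=[(np.percentile(q@v,.5)+np.percentile(q@v,99.5))/2 for v in M]
    return np.degrees(a),w.min()/3,np.linalg.lstsq(M,m,rcond=None)[0].round(4)
E
python3 - <<'E'
from hexa import *
D=np.load("w1.npz");P=D["P"]
m=np.zeros((480,640),bool); m[312:362,312:356]=1
print(hexang(P,m,.013,.02))
plan([.459,.3317,.165],84.4)
E
```

```text
(np.float64(45.0), np.float64(0.02993404633155884), array([0.5618, 0.3256]))
pos [0.437  0.3267 0.1649] jaw 84.4 tilt [-0. -0. -1.] turn -0.0 n 1
[-0.0001, -0.0214, 0.0071, np.float64(-0.0)]
```

>>> send_rows --pt "0 -0.0214 0.0071 0" --pt "0.04 0 0 0" --pt "0.045 0 0 0" --pt "0.04 0 0 0" --pt "0.02 0 0 0" --pt "0.009 0 0 0" --pt "0 0 0 0" --pt "0 0 0 0" --pt "0 0 0 0" --pt "0 0 0 0" --jaw 0.75

```text
clock: 3.4
position: [0.4596, 0.3313, 0.0115]
orientation: [0.524, -0.475, 0.524, 0.475]
wrist_force: [-0.1, 0.3, 0.0]
grip_width: 0.0704
```

>>> send_rows --pt "0 0 0 0" --pt "0 0 0 0" --pt "0 0 0 0" --pt "0 0 0 0" --pt "0 0 0 0" --pt "0 0 0 0" --pt "0 0 0 0" --pt "0 0 0 0" --pt "-0.04 0 0 0" --pt "-0.05 0 0 0" --jaw 0.2 --newtons 30

```text
clock: 4.65
position: [0.4587, 0.3305, 0.1012]
orientation: [0.523, -0.475, 0.525, 0.475]
wrist_force: [1.1, -0.3, 0.4]
grip_width: 0.0189
```

Run:
```python
from h import *
plan([.53,.022,.12],84.4)
```

```text
pos [0.4587 0.3305 0.1012] jaw 84.3 tilt [-0.002 -0.002 -1.   ] turn -0.1 n 6
[-0.0031, -0.0169, -0.05, np.float64(-0.0)]
[-0.003, -0.0169, -0.05, np.float64(-0.0)]
[-0.0031, -0.0169, -0.05, np.float64(-0.0)]
[-0.0031, -0.0168, -0.05, np.float64(-0.0)]
[-0.003, -0.0169, -0.05, np.float64(-0.0)]
[-0.0031, -0.0169, -0.05, np.float64(-0.0)]
```

```bash
python3 look.py w2 hub
```

```text
4.7 [0.4615 0.3325 0.1081]
hub 0.98 [289.0, 201.3, 72.6, 67.3] 0.0324 top (array([0.4594, 0.3319]), 0.0203, array([0.4587, 0.3317, 0.0317]), 2253) all (array([0.4588, 0.3318]), 0.0277, array([0.4543, 0.3322, 0.0233]), 3646)
```

View pics/w2.png

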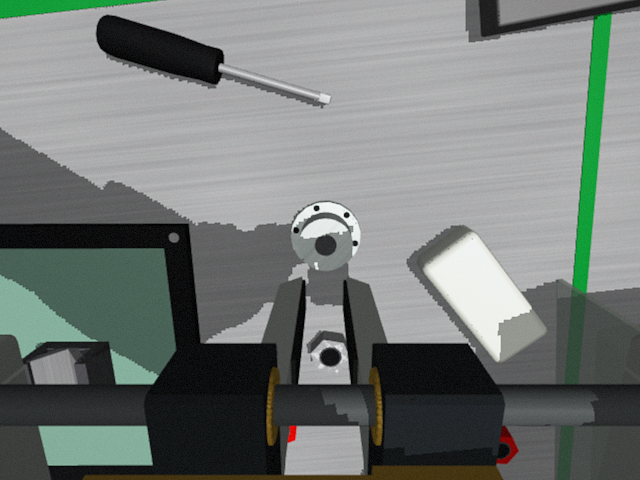

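The hub stands where it was: the jaws slipped off or closed too late. I'll retry, watching the width.

Run:
```python
from h import *
plan([.459,.3318,.011],84.4,vmax=.045)
```

```text
pos [0.4616 0.3327 0.1057] jaw 84.3 tilt [ 0.005  0.005 -1.   ] turn -0.1 n 3
[0.0316, 0.001, -0.0006, np.float64(-0.0)]
[0.0315, 0.001, -0.0005, np.float64(-0.0)]
[0.0316, 0.0009, -0.0006, np.float64(-0.0)]
```

>>> send_rows --pt "0 0 0 0" --pt "0 0 0 0" --pt "0 0 0 0" --pt "0 0 0 0" --pt "0 0 0 0" --pt "0 0 0 0" --pt "0 0 0 0" --pt "0 0 0 0" --pt "0 0 0 0" --pt "0.01 0 0 0" --jaw 0.7

```text
clock: 6.0
position: [0.4598, 0.3314, 0.0912]
orientation: [0.525, -0.475, 0.524, 0.475]
wrist_force: [0.6, -0.1, 0.5]
grip_width: 0.0659
```

>>> send_rows --pt "0.03 0 0 0" --pt "0.03 0 0 0" --pt "0.02 0 0 0" --pt "0 0 0 0" --pt "0 0 0 0" --pt "0 0 0 0" --pt "0 0 0 0" --pt "0 0 0 0" --pt "0 0 0 0" --pt "0 0 0 0" --jaw 0.7

```text
clock: 7.25
position: [0.4594, 0.3311, 0.011]
orientation: [0.524, -0.475, 0.524, 0.475]
wrist_force: [0.5, -0.0, -0.9]
grip_width: 0.0659
```

>>> send_rows --pt "0 0 0 0" --pt "0 0 0 0" --pt "0 0 0 0" --pt "0 0 0 0" --pt "0 0 0 0" --pt "0 0 0 0" --pt "0 0 0 0" --pt "0 0 0 0" --pt "0 0 0 0" --pt "0 0 0 0" --jaw 0 --newtons 40

```text
clock: 8.5
position: [0.4593, 0.3311, 0.011]
orientation: [0.524, -0.475, 0.524, 0.475]
wrist_force: [0.5, -0.7, -0.0]
grip_width: 0.0002
```

```bash
python3 look.py w3 hub; cp w3.png pics/ 2>/dev/null
python3 - <<'E'
from h import *
im,d,P=cam("side"); save("s3.png",im,(200,140,160,120),4)
print(manip.observe()["grip_width"])
E
```

```text
8.55 [0.4594 0.331  0.011 ]
hub 0.65 [273.0, 224.8, 101.6, 88.3] 0.0321 top (array([0.4591, 0.3318]), 0.0202, array([0.4502, 0.3331, 0.0316]), 1950) all (array([0.4589, 0.3318]), 0.0279, array([0.4476, 0.3331, 0.019 ]), 4836)
0.0005167383433423225
```

View pics/w3.png

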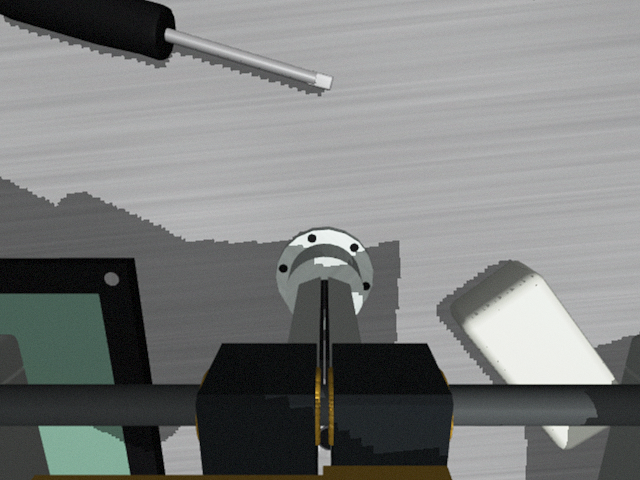

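View pics/s3.png

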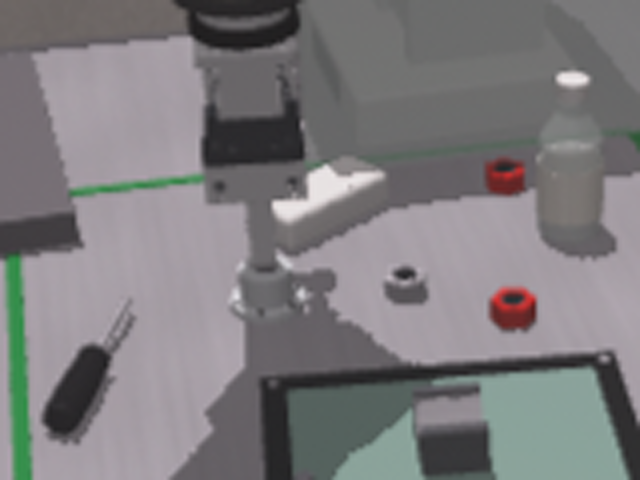

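The fingertips seem to sit above the hub's top although the reported TCP z is 0.011. I'll measure the tips from the wrist depth.

Run:
```python
from h import *
D=np.load("w3.npz");P=D["P"]; s=manip.observe()
print(s["position"],s["wrist_force"])
for n,p in (("w3",s["position"]),("w2",np.array([.4615,.3325,.1081]))):
    P=np.load(n+".npz")["P"]; Q=rot(s["orientation"]); T=(P-p)@Q
    for r in range(255,345,6):
        print(n,r,[ (T[r,c].round(3)+0).tolist() for c in ((324,334) if n=="w3" else (290,368))], P[r,330 if n=="w3" else 368].round(3))
c=manip.get_calibration("wrist"); print(c["eye"] if "eye" in c else "")
```

```text
[0.45937807 0.33105703 0.01098257] [0.27852964 0.56250568 0.01237031]
w3 255 [[-0.019, 0.02, 0.001], [-0.016, 0.019, 0.006]] [0.44  0.337 0.029]
w3 261 [[-0.021, 0.017, 0.001], [-0.02, 0.017, 0.006]] [0.443 0.336 0.031]
w3 267 [[-0.02, 0.014, 0.001], [-0.021, 0.014, 0.006]] [0.446 0.336 0.032]
w3 273 [[-0.021, 0.011, 0.001], [-0.021, 0.011, 0.006]] [0.449 0.336 0.032]
w3 279 [[-0.021, 0.008, 0.001], [-0.026, 0.01, 0.006]] [0.45  0.336 0.037]
w3 285 [[-0.029, 0.008, 0.001], [-0.033, 0.01, 0.005]] [0.45  0.336 0.045]
w3 291 [[-0.036, 0.008, 0.001], [-0.041, 0.01, 0.005]] [0.45  0.335 0.051]
w3 297 [[-0.039, 0.006, 0.001], [-0.047, 0.01, 0.005]] [0.45  0.335 0.058]
w3 303 [[-0.04, 0.004, 0.001], [-0.053, 0.01, 0.005]] [0.45  0.335 0.064]
w3 309 [[-0.041, 0.001, 0.001], [-0.06, 0.01, 0.005]] [0.45  0.335 0.07 ]
w3 315 [[-0.041, -0.002, 0.001], [-0.063, 0.009, 0.005]] [0.45  0.335 0.076]
w3 321 [[-0.043, -0.004, 0.001], [-0.069, 0.01, 0.005]] [0.45  0.335 0.08 ]
w3 327 [[-0.044, -0.006, 0.001], [-0.074, 0.01, 0.004]] [0.45  0.335 0.084]
w3 333 [[0.011, -0.04, 0.001], [-0.078, 0.01, 0.004]
[... 555 characters left out ...]
3 0.135]
w2 291 [[-0.034, 0.012, -0.017], [-0.033, 0.012, 0.018]] [0.451 0.352 0.141]
w2 297 [[-0.04, 0.012, -0.016], [-0.041, 0.012, 0.018]] [0.451 0.351 0.149]
w2 303 [[-0.045, 0.012, -0.016], [-0.047, 0.012, 0.017]] [0.451 0.351 0.155]
w2 309 [[-0.051, 0.012, -0.015], [-0.052, 0.012, 0.016]] [0.451 0.35  0.16 ]
w2 315 [[-0.058, 0.012, -0.015], [-0.057, 0.012, 0.016]] [0.451 0.349 0.165]
w2 321 [[-0.062, 0.012, -0.014], [-0.063, 0.012, 0.015]] [0.451 0.349 0.171]
w2 327 [[-0.067, 0.012, -0.014], [-0.067, 0.013, 0.015]] [0.451 0.348 0.176]
w2 333 [[-0.072, 0.013, -0.013], [-0.071, 0.012, 0.014]] [0.451 0.348 0.179]
w2 339 [[-0.076, 0.013, -0.013], [-0.075, 0.012, 0.014]] [0.451 0.348 0.183]
```

The tips end about 21.5 mm short of the reported TCP (which also explains why the jaws shut over the 32 mm hub), so I'll go that much lower, watching the force.

>>> send_rows --pt "-0.02 0 0 0" --pt "0 0 0 0" --pt "0 0 0 0" --pt "0 0 0 0" --pt "0 0 0 0" --pt "0 0 0 0" --pt "0 0 0 0" --pt "0 0 0 0" --pt "0 0 0 0" --pt "0.01 0 0 0" --jaw 0.7

```text
clock: 9.9
position: [0.4598, 0.3314, 0.0211]
orientation: [0.525, -0.475, 0.524, 0.475]
wrist_force: [-0.2, 0.2, -0.0]
grip_width: 0.0653
```

>>> send_rows --pt "0.01 0 0 0" --pt "0.01 0 0 0" --pt "0.01 0 0 0" --pt "0 0 0 0" --pt "0 0 0 0" --pt "0 0 0 0" --pt "0 0 0 0" --pt "0 0 0 0" --pt "0 0 0 0" --pt "0 0 0 0"

```text
clock: 11.15
position: [0.4594, 0.3311, -0.009]
orientation: [0.524, -0.475, 0.524, 0.475]
wrist_force: [0.3, -0.0, -0.2]
grip_width: 0.0659
```

>>> send_rows --pt "0 0 0 0" --pt "0 0 0 0" --pt "0 0 0 0" --pt "0 0 0 0" --pt "0 0 0 0" --pt "0 0 0 0" --pt "0 0 0 0" --pt "0 0 0 0" --pt "0 0 0 0" --pt "0 0 0 0" --jaw 0.2 --newtons 30

```text
clock: 12.4
position: [0.4594, 0.3311, -0.009]
orientation: [0.524, -0.475, 0.524, 0.475]
wrist_force: [-0.4, 0.4, -0.8]
grip_width: 0.0394
```

>>> send_rows --pt "-0.03 0 0 0" --pt "-0.04 0 0 0" --pt "-0.024 0 0 0" --pt "0 -0.019 -0.045 0" --pt "0 -0.019 -0.051 0" --pt "0 -0.019 -0.051 0" --pt "0 -0.019 -0.051 0" --pt "0 -0.019 -0.051 0" --pt "0 -0.019 -0.05 0" --pt "0 0 0 0"

```text
clock: 13.65
position: [0.5438, 0.0177, 0.085]
orientation: [0.525, -0.473, 0.526, 0.473]
wrist_force: [-0.1, 0.4, -1.0]
grip_width: 0.0399
```

```bash
cat > stage.py <<'E'
from h import *
from scipy.spatial.transform import Rotation
def top(P,m,z0,z1):
    q=P[m]; q=q[(q[:,2]>z0)&(q[:,2]<z1)]
    (c,wh,a)=cv2.minAreaRect((q[:,:2]*1000).astype(np.float32)); return np.round(c,1),np.round(wh,1),round(a,1),len(q)
E
python3 - <<'E'
from stage import *
s=manip.observe(); print(s["clock"],s["position"],s["grip_width"])
for n in("wrist","top"):
    im,d,P=cam(n); save(n+"4.png",im); np.savez(n+"4.npz",im=im,P=P)
    for o in("vblock","ball","hub","stage"):
        for m in manip.masks_of(n,o)[:1]:
            p=m["pixels"]; print(n,o,round(m["score"],2),m["box"],np.nanmax(P[p][:,2]).round(4),[top(P,p,*z) for z in dict(vblock=[(.04,.047)],ball=[(.02,.03),(.04,.06)],hub=[(0,.2)],stage=[(.005,.014)])[o] if ((P[p][:,2]>z[0])&(P[p][:,2]<z[1])).sum()>20])
E
```

```text
13.65 [0.54375297 0.0177323  0.08503944] 0.039917212782776254
wrist vblock 0.68 [406.2, 210.0, 104.2, 72.5] 0.0458 [(array([551.5, 110.1]), array([54.9, 44.3]), 84.7, 2081)]
wrist ball 0.7 [166.1, 211.2, 72.7, 65.7] 0.0592 [(array([534.3, -68.9]), array([44.3, 44.1]), 84.6, 2283), (array([534.2, -67.5]), array([25.2, 26.9]), 82.7, 1444)]
wrist stage 0.71 [72.7, 57.8, 541.1, 325.2] 0.223 [(array([545.7,  31.5]), array([361.9, 248.4]), 84.5, 119432)]
top vblock 0.86 [263.8, 238.2, 31.9, 24.0] 0.5765 [(array([551.1, 110.9]), array([53.9, 40.7]), 83.0, 176)]
top stage 0.76 [231.9, 190.4, 75.7, 122.0] 0.6149 [(array([558. , 138.7]), array([148. , 251.5]), 84.9, 5994)]
```

View pics/wrist4.png

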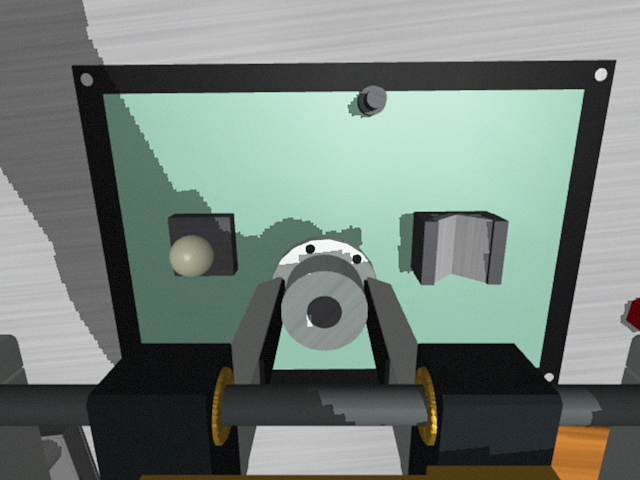

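```bash
cat > stand.py <<'E'
from stage import *; import sys
def measure(n="wrist",tag=None):
    s=manip.observe(); im,d,P=cam(n)
    if tag: save(tag+".png",im); np.savez(tag+".npz",im=im,P=P)
    out={}
    for o,z in(("vblock",(.038,.048)),("ball",(.02,.027))):
        m=manip.masks_of(n,o)
        if m: out[o]=top(P,m[0]["pixels"],*z)
    return s,P,out
if __name__=="__main__":
    s,P,o=measure(tag=sys.argv[1]); print(s["clock"],s["position"].round(4),s["grip_width"].round(4)); print(o)
    v,b=o["vblock"][0],o["ball"][0]; print("mid",(v+b)/2,"dist",np.linalg.norm(v-b),"yaw",np.degrees(-np.arctan2(*(v-b))))
E
python3 stand.py w5
python3 - <<'E'
from h import *
s=manip.observe();P=np.load("w5.npz")["P"]
m=np.zeros((480,640),bool); m[225:360,250:400]=1
q=P[m]; print(circ(P,m,.12,.132)); 
m2=m.copy(); print(circ(P,m,.09,.132))
plan([.5429,.0206,.085],84.5)
E
```

```text
(array([0.5339, 0.0244]), 0.0317, array([0.5412, 0.0236, 0.1258]), 6494)
(array([0.5339, 0.0244]), 0.0317, array([0.5361, 0.0241, 0.1188]), 9874)
pos [0.5433 0.0225 0.085 ] jaw 84.4 tilt [-0. -0. -1.] turn -0.1 n 1
[-0.0, 0.0002, -0.0019, np.float64(-0.1)]Traceback (most recent call last):
  File "stand.py", line 11, in <module>
    s,P,o=measure(tag=sys.argv[1]); print(s["clock"],s["position"].round(4),s["grip_width"].round(4)); print(o)
                                                                            ^^^^^^^^^^^^^^^^^^^^^
AttributeError: 'float' object has no attribute 'round'
```

```bash
sed -i 's/s\["grip_width"\].round(4)/s["grip_width"]/' stand.py; python3 stand.py w5
python3 - <<'E'
from h import *
P=np.load("w5.npz")["P"]
m=np.zeros((480,640),bool); m[225:360,280:370]=1
q=P[m]; q=q[(q[:,2]>.121)&(q[:,2]<.13)]
for z in np.arange(.118,.134,.002): print(z.round(3),((P[m][:,2]>z)&(P[m][:,2]<z+.002)).sum())
im=np.load("w5.npz")["im"]
plan([.5429,.0215,.085],84.5)
E
```

```text
14.3 [0.5433 0.0225 0.085 ] 0.03938334427729393
{'vblock': (array([551.7, 110.1]), array([54.8, 44.7]), 84.5, 2484), 'ball': (array([534.2, -68.8]), array([44.2, 44. ]), 84.5, 2302)}
mid [542.95  20.65] dist 179.75388730149896 yaw -5.586899147491165
0.118 114
0.12 143
0.122 125
0.124 3444
0.126 2150
0.128 34
0.13 21
0.132 25
0.134 18
pos [0.5433 0.0223 0.085 ] jaw 84.3 tilt [-0. -0. -1.] turn -0.2 n 1
[-0.0, 0.0003, -0.0008, np.float64(-0.2)]
```

>>> send_rows --pt "0 0 -0.0023 0" --pt "0.02 0 0 0" --pt "0.03 0 0 0" --pt "0.02 0 0 0" --pt "0.01 0 0 0" --pt "0.0036 0 0 0" --pt "0 0 0 0" --pt "0 0 0 0" --pt "0 0 0 0" --pt "0 0 0 0"

```text
clock: 15.7
position: [0.5432, 0.02, 0.0016]
orientation: [0.524, -0.475, 0.524, 0.475]
wrist_force: [0.9, -0.5, -2.2]
grip_width: 0.0394
```

>>> send_rows --pt "0 0 0 0" --pt "0 0 0 0" --pt "0 0 0 0" --pt "0 0 0 0" --pt "0 0 0 0" --pt "-0.03 0 0 0" --pt "-0.04 0 0 0" --pt "-0.04 0 0 0" --pt "0 0 0 0" --pt "0 0 0 0" --jaw 0.62

```text
clock: 16.95
position: [0.5428, 0.0201, 0.111]
orientation: [0.524, -0.475, 0.524, 0.475]
wrist_force: [-1.0, -0.4, -0.8]
grip_width: 0.0582
```

```bash
python3 stand.py w6; python3 look.py w6 hub
python3 - <<'E'
from h import *
plan([.583,-.3245,.12],84.4)
E
```

```text
16.95 [0.5428 0.0201 0.111 ] 0.05821427070021528
{'vblock': (array([551.3, 109.9]), array([54.8, 44. ]), 84.5, 2041), 'ball': (array([534.3, -69. ]), array([44.3, 44.6]), 84.6, 1952)}
mid [542.8   20.45] dist 179.70589862327836 yaw -5.428240806512634
17.15 [0.5425 0.0199 0.1104]
hub 0.95 [286.8, 200.5, 70.9, 72.1] 0.0424 top (array([0.5432, 0.0208]), 0.0204, array([0.5425, 0.0205, 0.0417]), 2282) all (array([0.5428, 0.0205]), 0.028, array([0.5382, 0.021 , 0.0332]), 3710)
pos [0.5426 0.0199 0.1105] jaw 84.3 tilt [-0.001 -0.    -1.   ] turn -0.1 n 6
[-0.0016, -0.0124, -0.0565, np.float64(-0.0)]
[-0.0015, -0.0123, -0.0564, np.float64(-0.0)]
[-0.0016, -0.0124, -0.0565, np.float64(-0.0)]
[-0.0016, -0.0123, -0.0564, np.float64(-0.0)]
[-0.0015, -0.0124, -0.0565, np.float64(-0.0)]
[-0.0016, -0.0124, -0.0564, np.float64(-0.0)]
```

Hub placed within about 0.3 mm of the midpoint. Next the bearing.

>>> send_rows --pt "0 -0.0124 -0.0564 0" --pt "0 -0.0124 -0.0564 0" --pt "0 -0.0124 -0.0564 0" --pt "0 -0.0124 -0.0564 0" --pt "0 -0.0124 -0.0564 0" --pt "0 -0.0124 -0.0564 0" --pt "0 0 0 0" --pt "0 0 0 0" --pt "0 0 0 0" --pt "0 0 0 0" --jaw 0.85

```text
clock: 18.45
position: [0.5841, -0.3229, 0.1115]
orientation: [0.524, -0.475, 0.524, 0.475]
wrist_force: [-0.1, 0.4, 0.7]
grip_width: 0.0796
```

```bash
python3 look.py w7 bearing spindle
python3 - <<'E'
from h import *
plan([.583,-.3245,.11],84.4)
E
```

```text
18.5 [ 0.5841 -0.3231  0.1115]
bearing 0.78 [289.8, 199.0, 59.5, 64.6] 0.0152 top (array([ 0.5836, -0.3256]), 0.0261, array([ 0.5827, -0.3255,  0.0141]), 3094) all (array([ 0.5853, -0.3267]), 0.0283, array([ 0.5819, -0.3254,  0.0138]), 3217)
bearing 0.16 [274.6, 39.4, 43.9, 55.2] 0.07 top (array([ 0.4599, -0.3299]), 0.0072, array([ 0.4601, -0.3297,  0.0697]), 497) all (array([ 0.46  , -0.3299]), 0.0101, array([ 0.4618, -0.3292,  0.0625]), 967)
spindle 0.83 [277.9, 36.6, 43.1, 58.0] 0.07 top (array([ 0.4599, -0.3299]), 0.0072, array([ 0.4601, -0.3297,  0.0697]), 497) all (array([ 0.4598, -0.3298]), 0.0102, array([ 0.4618, -0.3292,  0.0624]), 970)
pos [ 0.584  -0.3235  0.1115] jaw 84.4 tilt [ 0.  0. -1.] turn -0.0 n 1
[0.0015, 0.0009, -0.0011, np.float64(-0.0)]
```

View pics/w7.png

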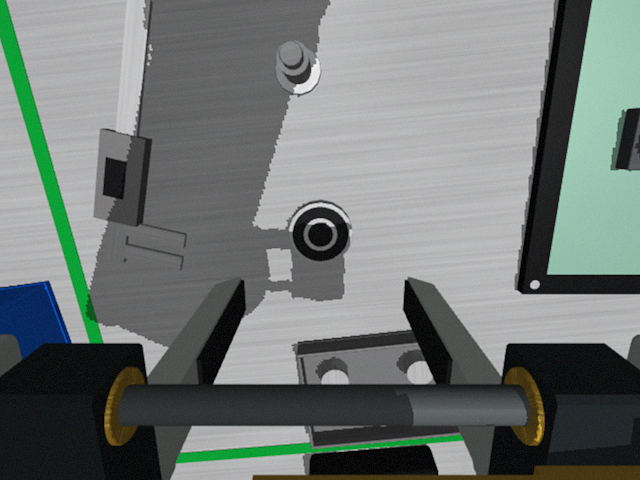

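The bearing is at (320,233), 52 mm across, and the spindle is in front at (297,65). The gripper is clear of the tray.

>>> send_rows --pt "0 0 -0.0028 0" --pt "0.035 0 0 0" --pt "0.04 0 0 0" --pt "0.03 0 0 0" --pt "0.015 0 0 0" --pt "0.008 0 0 0" --pt "0 0 0 0" --pt "0 0 0 0" --pt "0 0 0 0" --pt "0 0 0 0"

```text
clock: 19.85
position: [0.5837, -0.327, -0.0161]
orientation: [0.524, -0.475, 0.524, 0.474]
wrist_force: [0.3, 0.4, 0.2]
grip_width: 0.0795
```

>>> send_rows --pt "0 0 0 0" --pt "0 0 0 0" --pt "0 0 0 0" --pt "0 0 0 0" --pt "0 0 0 0" --pt "0 0 0 0" --pt "0 0 0 0" --pt "0 0 0 0" --pt "0 0 0 0" --pt "0 0 0 0" --jaw 0.4

```text
clock: 21.1
position: [0.5835, -0.3268, -0.0166]
orientation: [0.524, -0.475, 0.524, 0.475]
wrist_force: [-0.2, 1.1, -0.9]
grip_width: 0.0505
```

>>> send_rows --pt "-0.02 0 0 0" --pt "-0.04 0 0 0" --pt "-0.04 0 0 0" --pt "0 0.0123 0.0569 0" --pt "0 0.0123 0.0569 0" --pt "0 0.0123 0.0569 0" --pt "0 0.0123 0.0569 0" --pt "0 0.0123 0.0569 0" --pt "0 0.0123 0.0567 0" --pt "0 0 0 0"

```text
clock: 22.35
position: [0.5436, 0.0247, 0.0846]
orientation: [0.523, -0.476, 0.522, 0.477]
wrist_force: [0.4, -0.7, -1.0]
grip_width: 0.0508
```

>>> send_rows --pt "0 0 0 0" --pt "0 0 0 0" --pt "0 0 0 0" --pt "0 0 0 0" --pt "0 0 0 0" --pt "0 0 0 0" --pt "0 0 0 0" --pt "0 0 0 0" --pt "0 0 0 0" --pt "0 0 0 0"

```text
clock: 23.6
position: [0.5437, 0.0199, 0.0834]
orientation: [0.524, -0.475, 0.524, 0.475]
wrist_force: [0.4, -0.7, -0.5]
grip_width: 0.0511
```

```bash
python3 look.py w8 hub bearing
python3 - <<'E'
from h import *
plan([.5434,.0199,.0834],84.4)
im=np.load("w8.npz")["im"]; save("w8c.png",im,(200,180,240,180),3)
P=np.load("w8.npz")["P"]; m=np.zeros((480,640),bool); m[215:360,255:395]=1
q=P[m]; q=q[(q[:,2]>.09)&(q[:,2]<.125)]
A=np.c_[q[:,:2],np.ones(len(q))]
print(np.histogram(q[:,2],np.arange(.09,.126,.003)))
E
```

```text
23.65 [0.5437 0.02   0.0834]
hub 0.89 [283.2, 203.1, 80.7, 54.5] 0.0421 top (array([0.5414, 0.0206]), 0.0197, array([0.5315, 0.0217, 0.0416]), 960) all (array([0.5429, 0.0205]), 0.0278, array([0.53  , 0.0218, 0.028 ]), 2569)
bearing 0.72 [164.2, 211.9, 70.6, 63.7] 0.0554 top (array([ 0.534 , -0.0688]), 0.0121, array([ 0.5333, -0.0676,  0.0549]), 960) all (array([ 0.5338, -0.0684]), 0.0138, array([ 0.5319, -0.0659,  0.0524]), 1484)
bearing 0.65 [272.4, 243.0, 103.8, 103.0] 0.1152 top (array([0.5439, 0.02  ]), 0.0262, array([0.5425, 0.0205, 0.1142]), 8157) all (array([0.5439, 0.0206]), 0.0262, array([0.5413, 0.0207, 0.1138]), 8632)
pos [0.5437 0.0199 0.0834] jaw 84.3 tilt [-0. -0. -1.] turn -0.1 n 1
[-0.0, 0.0003, -0.0001, np.float64(-0.1)]
(array([   0,    0,    0,   60,  137,  208,  242, 3207, 5262,  135,  149,
        100]), array([0.09 , 0.093, 0.096, 0.099, 0.102, 0.105, 0.108, 0.111, 0.114,
       0.117, 0.12 , 0.123, 0.126]))
```

View pics/w8c.png

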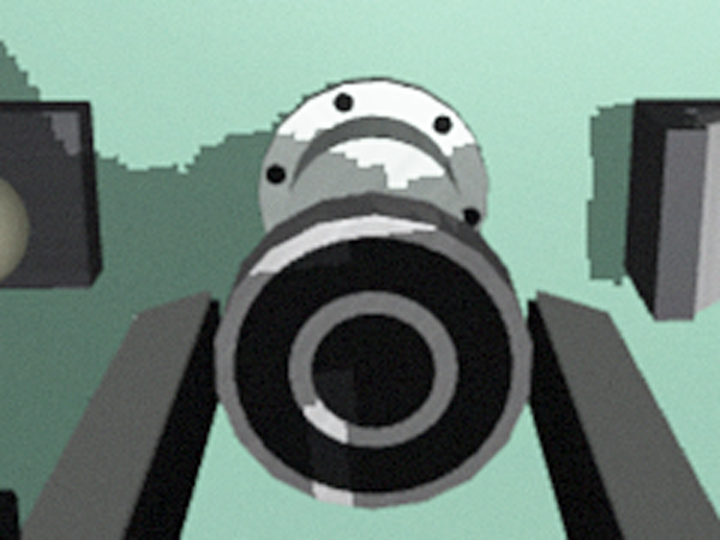

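>>> send_rows --pt "0 0.0007 0 0" --pt "0.02 0 0 0" --pt "0.02 0 0 0" --pt "0.01 0 0 0" --pt "0.005 0 0 0" --pt "0.0028 0 0 0" --pt "0 0 0 0" --pt "0 0 0 0" --pt "0 0 0 0" --pt "0 0 0 0"

```text
clock: 25.0
position: [0.5431, 0.02, 0.0257]
orientation: [0.524, -0.475, 0.524, 0.475]
wrist_force: [-0.3, -0.3, -1.2]
grip_width: 0.0512
```

>>> send_rows --pt "0 0 0 0" --pt "0 0 0 0" --pt "0 0 0 0" --pt "0 0 0 0" --pt "0 0 0 0" --pt "-0.02 0 0 0" --pt "-0.04 0 0 0" --pt "-0.05 0 0 0" --pt "0 0 0 0" --pt "0 0 0 0" --jaw 0.72

```text
clock: 26.25
position: [0.5427, 0.0201, 0.1352]
orientation: [0.524, -0.475, 0.524, 0.475]
wrist_force: [-0.7, -0.7, 0.5]
grip_width: 0.0676
```

```bash
python3 stand.py w9; python3 look.py w9 hub bearing
python3 - <<'E'
from h import *
plan([.553,.325,.135],45)
plan([.553,.325,.135],105)
E
```

```text
26.25 [0.5427 0.0201 0.1352] 0.06755992680513848
{'vblock': (array([551.5, 110. ]), array([54.8, 44.4]), 84.4, 1741), 'ball': (array([533.9, -69. ]), array([44.3, 43.8]), 84.6, 1674)}
mid [542.7  20.5] dist 179.8631702155836 yaw -5.6155017562648215
26.45 [0.5424 0.0199 0.1345]
hub 0.91 [292.9, 195.2, 63.6, 32.4] 0.0188 top (array([0.5371, 0.0217]), 0.0271, array([0.5237, 0.0233, 0.0176]), 521) all (array([0.5377, 0.0224]), 0.0279, array([0.5234, 0.0232, 0.0167]), 607)
pos [0.5426 0.0199 0.1348] jaw 84.3 tilt [-0.001 -0.    -1.   ] turn 39.3 n 6
[-0.0001, 0.0033, 0.0508, np.float64(6.6)]
[-0.0, 0.0091, 0.05, np.float64(6.6)]
[-0.0001, 0.0148, 0.0487, np.float64(6.6)]
[-0.0, 0.0203, 0.0467, np.float64(6.6)]
[-0.0001, 0.0255, 0.044, np.float64(6.6)]
[-0.0, 0.0304, 0.0408, np.float64(6.6)]
pos [0.5426 0.0199 0.1348] jaw 84.3 tilt [-0.001 -0.    -1.   ] turn -20.7 n 6
[-0.0001, 0.0033, 0.0508, np.float64(-3.4)]
[-0.0, 0.0003, 0.0509, np.float64(-3.4)]
[-0.0001, -0.0028, 0.0508, np.float64(-3.4)]
[-0.0, -0.0057, 0.0505, np.float64(-3.4)]
[-0.0001, -0.0088, 0.0501, np.float64(-3.4)]
[-0.0, -0.0117, 0.0496, np.float64(-3.4)]
```

>>> send_rows --pt "0 0.0033 0.0508 -3.5" --pt "0 0 0.0509 -3.5" --pt "0 -0.003 0.0508 -3.5" --pt "0 -0.0057 0.0505 -3.5" --pt "0 -0.009 0.05 -3.5" --pt "0 -0.0117 0.0496 -3.3" --pt "0.02 0 0 0" --pt "0 0 0 0" --pt "0 0 0 0" --pt "0 0 0 0" --jaw 0.55

```text
clock: 27.8
position: [0.5534, 0.3242, 0.1163]
orientation: [-0.43, 0.561, -0.43, -0.561]
wrist_force: [0.1, -0.4, -0.5]
grip_width: 0.0517
```

```bash
python3 look.py w10 nut
python3 - <<'E'
from hexa import *
P=np.load("w9.npz")["P"]; m=np.hypot(P[:,:,0]-.543,P[:,:,1]-.0205)<.04
print("bearing on hub",circ(P,m,.052,.062))
P=np.load("w10.npz")["P"]; m=np.hypot(P[:,:,0]-.5618,P[:,:,1]-.3256)<.022
print("nut",hexang(P,m,.0125,.02))
plan([.5618,.3253,.115],105)
E
```

```text
27.85 [0.5533 0.3245 0.1163]
nut 0.91 [306.2, 219.5, 33.6, 46.6] 0.0168 top (array([0.5625, 0.3255]), 0.0173, array([0.5619, 0.3253, 0.0159]), 1136) all (array([0.5651, 0.3256]), 0.0202, array([0.561 , 0.325 , 0.0145]), 1301)
nut 0.66 [222.3, 275.7, 26.5, 35.6] 0.0165 top (array([0.6306, 0.2666]), 0.0137, array([0.6294, 0.2632, 0.0156]), 262) all (array([0.6303, 0.2678]), 0.0143, array([0.6271, 0.2638, 0.0132]), 342)
bearing on hub (array([0.5432, 0.0204]), 0.0261, array([0.5421, 0.0206, 0.0561]), 3492)
nut (np.float64(44.5), np.float64(0.029610863926615928), array([0.5623, 0.3255]))
pos [0.5532 0.3247 0.1162] jaw 105.1 tilt [ 0.001  0.    -1.   ] turn 0.1 n 1
[0.0012, -0.0085, -0.0016, np.float64(0.1)]
```

View pics/w10.png

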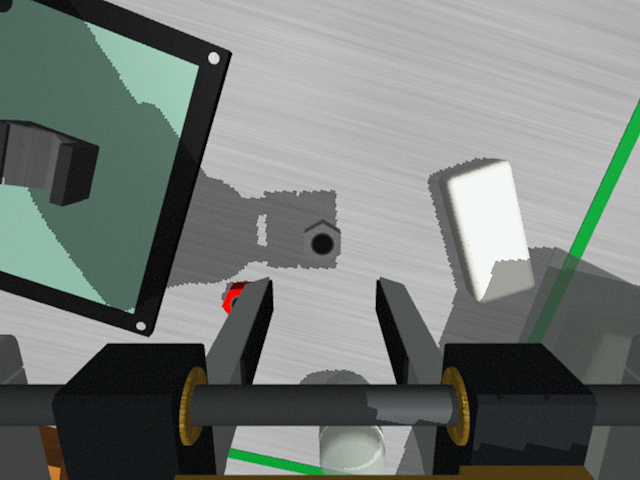

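The steel nut is at (322,242); the red one at (235,297) stays clear of the fingers.

>>> send_rows --pt "0 -0.0087 -0.0022 0.5" --pt "0.035 0 0 0" --pt "0.04 0 0 0" --pt "0.03 0 0 0" --pt "0.018 0 0 0" --pt "0.0097 0 0 0" --pt "0 0 0 0" --pt "0 0 0 0" --pt "0 0 0 0" --pt "0 0 0 0"

```text
clock: 29.15
position: [0.562, 0.3255, -0.0166]
orientation: [-0.432, 0.56, -0.432, -0.56]
wrist_force: [-1.1, -0.0, -0.1]
grip_width: 0.0519
```

>>> send_rows --pt "0 0 0 0" --pt "0 0 0 0" --pt "0 0 0 0" --pt "0 0 0 0" --pt "0 0 0 0" --pt "0 0 0 0" --pt "0 0 0 0" --pt "0 0 0 0" --pt "0 0 0 0" --pt "0 0 0 0" --jaw 0.15

```text
clock: 30.4
position: [0.5618, 0.3253, -0.0171]
orientation: [0.432, -0.56, 0.432, 0.56]
wrist_force: [0.2, -0.6, 1.5]
grip_width: 0.0297
```

Run:
```python
from h import *
s=manip.observe(); print(s["position"],s["grip_width"])
y=np.radians(-5.5); C,S=np.cos(y),np.sin(y)
v=np.array([.5515,.1100]); b=np.array([.5341,-.0689]); X=np.array([C,S])
print("nut goal",v-.057*X,"spindle goal",b+.059*X)
```

```text
[ 0.56177596  0.32526149 -0.01710278] 0.029702596774901183
nut goal [0.49476242 0.11546321] spindle goal [ 0.59282838 -0.0745549 ]
```

>>> send_rows --pt "-0.03 0 0 0" --pt "-0.04 0 0 0" --pt "-0.03 0 0 0" --pt "0 0 0 0" --pt "0 0 0 0" --pt "0 0 0 0" --pt "0 0 0 0" --pt "0 0 0 0" --pt "0 0 0 0" --pt "0 0 0 0"

```text
clock: 31.65
position: [0.5618, 0.3253, 0.0828]
orientation: [0.432, -0.56, 0.432, 0.56]
wrist_force: [0.0, -0.5, -0.4]
grip_width: 0.0298
```

Run:
```python
from h import *
print(manip.observe()["grip_width"])
plan([.4948,.1148,.083],114.5)
```

```text
0.029779594935006242
pos [0.5618 0.3253 0.0828] jaw 104.6 tilt [-0. -0. -1.] turn -9.9 n 4
[-0.0, 0.0295, -0.0467, np.float64(-2.5)]
[-0.0001, 0.0315, -0.0453, np.float64(-2.5)]
[-0.0, 0.0335, -0.044, np.float64(-2.5)]
[-0.0001, 0.0353, -0.0424, np.float64(-2.5)]
```

>>> send_rows --pt "0 0.0295 -0.0467 -2.5" --pt "0 0.0315 -0.0453 -2.5" --pt "0 0.0335 -0.044 -2.5" --pt "0 0.0353 -0.0424 -2.4" --pt "0 0 0 0" --pt "0 0 0 0" --pt "0 0 0 0" --pt "0 0 0 0" --pt "0 0 0 0" --pt "0 0 0 0"

```text
clock: 32.9
position: [0.4948, 0.115, 0.0828]
orientation: [0.382, -0.595, 0.382, 0.595]
wrist_force: [0.3, -0.7, -0.8]
grip_width: 0.0294
```

```bash
python3 stand.py w11
python3 - <<'E'
from hexa import *
P=np.load("w11.npz")["P"]; p=manip.observe()["position"]; m=np.hypot(P[:,:,0]-p[0],P[:,:,1]-p[1])<.022
z=P[m][:,2]; print(np.histogram(z,np.arange(.09,.13,.003)))
print("nut",hexang(P,m,.1125,.1195))
plan([.4948,.1148,.083],114.5)
E
```

```text
32.9 [0.4948 0.115  0.0828] 0.029360712810638838
{'vblock': (array([551.8, 110. ]), array([54.3, 45. ]), 84.6, 1278), 'ball': (array([534.4, -68.9]), array([45. , 44.8]), 85.6, 2948)}
mid [543.1   20.55] dist 179.74417932161253 yaw -5.5551742762145
(array([   0,    0,    2,   86,  120,  158,  180,  188, 3033,  315,   87,
        114,  103]), array([0.09 , 0.093, 0.096, 0.099, 0.102, 0.105, 0.108, 0.111, 0.114,
       0.117, 0.12 , 0.123, 0.126, 0.129]))
nut (np.float64(45.0), np.float64(0.03427247738640376), array([0.4942, 0.1143]))
pos [0.4948 0.1148 0.0828] jaw 114.5 tilt [-0. -0. -1.] turn 0.0 n 1
[-0.0002, 0.0, 0.0, np.float64(0.0)]
```

Run:
```python
from h import *
P=np.load("w11.npz")["P"]; s=manip.observe(); T=(P-np.array([.4948,.1149,.0828]))@rot(s["orientation"])
m=(P[:,:,2]>.113)&(P[:,:,2]<.119)&(np.hypot(T[:,:,1],T[:,:,2])<.025)
for z in (-.01,-.005,0,.005,.01):
    k=m&(abs(T[:,:,2]-z)<.002); print(z,np.percentile(T[k][:,1],[1,99]).round(4))
```

```text
-0.01 [-0.0125  0.0107]
-0.005 [-0.015   0.0137]
0 [-0.0174  0.0162]
0.005 [-0.0158  0.0144]
0.01 [-0.0131  0.0115]
```

>>> send_rows --pt "0.03 0 0 0" --pt "0.03 0 0 0" --pt "0.015 0 0 0" --pt "0.01 0 0 0" --pt "0.0045 0 0 0" --pt "0 0 0 0" --pt "0 0 0 0" --pt "0 0 0 0" --pt "0 0 0 0" --pt "0 0 0 0"

```text
clock: 34.3
position: [0.4948, 0.1148, -0.0065]
orientation: [-0.382, 0.595, -0.382, -0.595]
wrist_force: [-0.4, -0.1, -0.3]
grip_width: 0.0293
```

>>> send_rows --pt "0 0 0 0" --pt "0 0 0 0" --pt "0 0 0 0" --pt "0 0 0 0" --pt "0 0 0 0" --pt "-0.02 0 0 0" --pt "-0.04 0 0 0" --pt "-0.05 0 0 0" --pt "0 0 0 0" --pt "0 0 0 0" --jaw 0.45

```text
clock: 35.55
position: [0.4946, 0.1148, 0.1032]
orientation: [0.382, -0.595, 0.382, 0.595]
wrist_force: [-0.4, 0.3, -0.3]
grip_width: 0.0422
```

```bash
python3 stand.py w12
python3 - <<'E'
from hexa import *
P=np.load("w12.npz")["P"]; m=np.hypot(P[:,:,0]-.495,P[:,:,1]-.1155)<.022
print("nut",hexang(P,m,.0225,.03))
plan([.45,-.329,.15],84.4)
E
```

```text
35.55 [0.4946 0.1148 0.1032] 0.04221282459334249
{'vblock': (array([551.7, 109.9]), array([54.2, 44.9]), 84.5, 1059), 'ball': (array([534.7, -68.9]), array([44.5, 45.3]), 84.0, 2530)}
mid [543.2  20.5] dist 179.60634732659088 yaw -5.431258586268261
nut (np.float64(54.5), np.float64(0.029634056678636143), array([0.4952, 0.1155]))
pos [0.4941 0.1145 0.1023] jaw 114.5 tilt [-0.002 -0.001 -1.   ] turn 30.1 n 8
[-0.0059, 0.0281, -0.0481, np.float64(3.8)]
[-0.0059, 0.0248, -0.0499, np.float64(3.8)]
[-0.0059, 0.0214, -0.0515, np.float64(3.8)]
[-0.0059, 0.018, -0.0527, np.float64(3.8)]
[-0.0059, 0.0144, -0.0538, np.float64(3.8)]
[-0.006, 0.0109, -0.0547, np.float64(3.8)]
[-0.0059, 0.0072, -0.0552, np.float64(3.8)]
[-0.0059, 0.0035, -0.0556, np.float64(3.8)]
```

Nut placed exactly. Next the spindle.

>>> send_rows --pt "-0.006 0.0281 -0.0481 3.8" --pt "-0.006 0.0248 -0.0499 3.8" --pt "-0.006 0.0214 -0.0515 3.8" --pt "-0.006 0.018 -0.0527 3.8" --pt "-0.006 0.0144 -0.0538 3.8" --pt "-0.006 0.0109 -0.0547 3.8" --pt "-0.006 0.0072 -0.0552 3.8" --pt "-0.006 0.0035 -0.0556 3.8" --pt "0 0 0 0" --pt "0 0 0 0" --jaw 0.55

```text
clock: 36.95
position: [0.4502, -0.3283, 0.1504]
orientation: [0.525, -0.473, 0.525, 0.474]
wrist_force: [0.3, -0.7, -0.3]
grip_width: 0.0518
```

>>> send_rows --pt "0 0 0 0" --pt "0 0 0 0" --pt "0 0 0 0" --pt "0 0 0 0" --pt "0 0 0 0" --pt "0 0 0 0" --pt "0 0 0 0" --pt "0 0 0 0" --pt "0 0 0 0" --pt "0 0 0 0"

```text
clock: 38.2
position: [0.4506, -0.3287, 0.1514]
orientation: [0.525, -0.474, 0.525, 0.474]
wrist_force: [-0.8, -0.1, 0.9]
grip_width: 0.0518
```

```bash
python3 look.py w13 spindle
python3 - <<'E'
from h import *
P=np.load("w13.npz")["P"]; m=np.hypot(P[:,:,0]-.46,P[:,:,1]+.33)<.022
for z in ((.066,.074),(.005,.012)): print(circ(P,m,*z))
plan([.4602,-.3304,.15],84.4)
E
```

```text
38.25 [ 0.4506 -0.3288  0.1514]
spindle 0.74 [305.3, 210.6, 38.2, 49.9] 0.0695 top (array([ 0.4597, -0.33  ]), 0.007, array([ 0.4589, -0.3298,  0.0694]), 256) all (array([ 0.4595, -0.3298]), 0.01, array([ 0.4566, -0.3296,  0.0612]), 553)
(array([ 0.4597, -0.33  ]), 0.007, array([ 0.459 , -0.3299,  0.0695]), 250)
(array([ 0.4592, -0.3298]), 0.0169, array([ 0.4539, -0.3292,  0.0077]), 480)
pos [ 0.4506 -0.3288  0.1514] jaw 84.1 tilt [-0. -0. -1.] turn -0.3 n 1
[0.0014, -0.0097, -0.0006, np.float64(-0.3)]
```

View pics/w13.png

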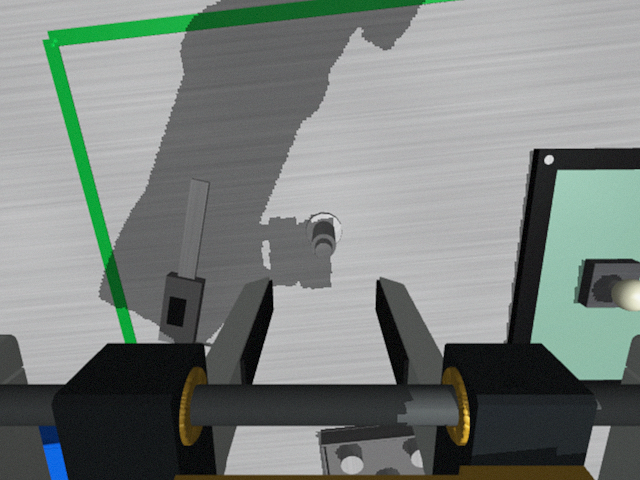

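>>> send_rows --pt "0 -0.0093 -0.0009 -0.3" --pt "0 0 0 0" --pt "0.035 0 0 0" --pt "0.04 0 0 0" --pt "0.04 0 0 0" --pt "0.025 0 0 0" --pt "0.015 0 0 0" --pt "0 0 0 0" --pt "0 0 0 0" --pt "0 0 0 0"

```text
clock: 39.55
position: [0.4604, -0.3309, -0.0026]
orientation: [0.524, -0.476, 0.523, 0.475]
wrist_force: [-0.8, 0.2, 0.2]
grip_width: 0.0519
```

>>> send_rows --pt "0 0 0 0" --pt "0 0 0 0" --pt "0 0 0 0" --pt "0 0 0 0" --pt "0 0 0 0" --pt "0 0 0 0" --pt "0 0 0 0" --pt "0 0 0 0" --pt "0 0 0 0" --pt "0 0 0 0" --jaw 0.1 --newtons 40

```text
clock: 40.8
position: [0.4598, -0.3306, -0.0036]
orientation: [0.524, -0.475, 0.524, 0.475]
wrist_force: [-0.4, 1.2, 2.3]
grip_width: 0.0193
```

>>> send_rows --pt "-0.02 0 0 0" --pt "-0.04 0 0 0" --pt "-0.04 0 0 0" --pt "-0.02 0 0 0" --pt "0 0 0 0" --pt "0 0 0 0" --pt "0 0 0 0" --pt "0 0 0 0" --pt "0 0 0 0" --pt "0 0 0 0"

```text
clock: 42.05
position: [0.4597, -0.3306, 0.1162]
orientation: [0.524, -0.475, 0.524, 0.475]
wrist_force: [-0.1, -0.5, -1.9]
grip_width: 0.0194
```

Run:
```python
from h import *
plan([.593,-.075,.118],84.4)
```

```text
pos [ 0.4597 -0.3306  0.1162] jaw 84.4 tilt [-0.  0. -1.] turn 0.0 n 5
[-0.0004, -0.0216, 0.0535, np.float64(0.0)]
[-0.0003, -0.0216, 0.0534, np.float64(0.0)]
[-0.0004, -0.0215, 0.0535, np.float64(0.0)]
[-0.0003, -0.0216, 0.0534, np.float64(0.0)]
[-0.0004, -0.0216, 0.0535, np.float64(0.0)]
```

>>> send_rows --pt "0 -0.0216 0.0535 0" --pt "0 -0.0216 0.0534 0" --pt "0 -0.0215 0.0535 0" --pt "0 -0.0216 0.0534 0" --pt "0 -0.0216 0.0535 0" --pt "0 0 0 0" --pt "0 0 0 0" --pt "0 0 0 0" --pt "0 0 0 0" --pt "0 0 0 0"

```text
clock: 43.3
position: [0.5929, -0.0757, 0.1165]
orientation: [0.524, -0.475, 0.524, 0.475]
wrist_force: [1.1, 0.0, -1.5]
grip_width: 0.0194
```

```bash
python3 stand.py w14
python3 - <<'E'
from h import *
s=manip.observe(); p=s["position"]; P=np.load("w14.npz")["P"]; m=np.hypot(P[:,:,0]-p[0],P[:,:,1]-p[1])<.022
print(p,circ(P,m,.186,.194)); print(circ(P,m,.123,.131))
m[:,:300]=0;m[:,350:]=0;
im=np.load("w14.npz")["im"]; save("w14c.png",im,(120,160,400,240),2)
E
```

```text
43.3 [ 0.5929 -0.0757  0.1165] 0.019367981322270047
{'vblock': (array([551.7, 109.8]), array([55.8, 43.5]), 84.5, 2543), 'ball': (array([534.2, -69.2]), array([44.1, 43.6]), 84.3, 2166)}
mid [542.95  20.3 ] dist 179.85341253365198 yaw -5.583797705177912
[ 0.59304072 -0.07522763  0.11642934] (array([ 0.584 , -0.0743]), 0.0199, array([ 0.5891, -0.0749,  0.1897]), 1777)
(array([ 0.5882, -0.0745]), 0.0161, array([ 0.5822, -0.0741,  0.1276]), 982)
```

View pics/w14c.png

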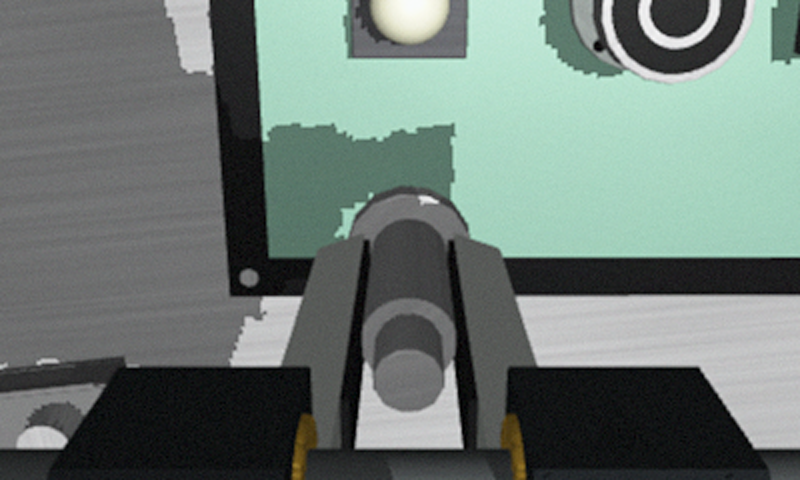

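The spindle hangs upright in the grip, aligned with the ball column, so I'll lower it.

>>> send_rows --pt "0.02 0 0 0" --pt "0.04 0 0 0" --pt "0.03 0 0 0" --pt "0.01 0 0 0" --pt "0.006 0 0 0" --pt "0.0035 0 0 0" --pt "0 0 0 0" --pt "0 0 0 0" --pt "0 0 0 0" --pt "0 0 0 0"

```text
clock: 44.7
position: [0.5932, -0.075, 0.0071]
orientation: [0.524, -0.475, 0.524, 0.475]
wrist_force: [0.4, 0.4, -1.4]
grip_width: 0.0193
```

>>> send_rows --pt "0 0 0 0" --pt "0 0 0 0" --pt "0 0 0 0" --pt "0 0 0 0" --pt "0 0 0 0" --pt "-0.03 0 0 0" --pt "-0.05 0 0 0" --pt "-0.05 0 0 0" --pt "0 0 0 0" --pt "0 0 0 0" --jaw 0.4

```text
clock: 45.95
position: [0.5928, -0.0748, 0.1364]
orientation: [0.524, -0.475, 0.524, 0.475]
wrist_force: [0.1, -0.1, -1.1]
grip_width: 0.0373
```

```bash
python3 stand.py w15
python3 - <<'E'
from hexa import *
P=np.load("w15.npz")["P"]; m=np.hypot(P[:,:,0]-.5929,P[:,:,1]+.075)<.024
for z in ((.076,.084),(.015,.021)): print("spindle",circ(P,m,*z))
m=np.hypot(P[:,:,0]-.543,P[:,:,1]-.0205)<.04
print("bearing",circ(P,m,.052,.062))
plan([.45,-.1,.3],84.4)
E
```

```text
45.95 [ 0.5928 -0.0748  0.1364] 0.037292487417000364
{'vblock': (array([551.9, 109.7]), array([56.2, 43.4]), 84.5, 2142), 'ball': (array([534.5, -69.2]), array([44. , 43.3]), 84.5, 1864)}
mid [543.2   20.25] dist 179.74417932161253 yaw -5.5551742762145
spindle (array([ 0.5927, -0.0744]), 0.007, array([ 0.5924, -0.0745,  0.0795]), 299)
spindle (array([ 0.5927, -0.0745]), 0.0171, array([ 0.5873, -0.074 ,  0.0177]), 549)
bearing (array([0.5431, 0.0204]), 0.0262, array([0.5425, 0.0198, 0.0562]), 4114)
pos [ 0.5923 -0.075   0.1356] jaw 84.4 tilt [-0.002 -0.    -1.   ] turn 0.0 n 4
[-0.041, 0.0349, -0.0097, np.float64(0.0)]
[-0.041, 0.0349, -0.0097, np.float64(0.0)]
[-0.0411, 0.0349, -0.0097, np.float64(0.0)]
[-0.041, 0.0349, -0.0097, np.float64(0.0)]
```

>>> send_rows --pt "-0.05 0 0 0" --pt "-0.05 0.01 0.02 0" --pt "-0.03 0.03 0.04 0" --pt "0 0.03 0.04 0" --pt "0 0.02 0 0" --pt "0 0 0 0" --pt "0 0 0 0" --pt "0 0 0 0" --pt "0 0 0 0" --pt "0 0 0 0"

```text
clock: 47.35
position: [0.5133, 0.0331, 0.2667]
orientation: [0.524, -0.475, 0.524, 0.475]
wrist_force: [-0.7, -0.5, 0.3]
grip_width: 0.0374
```

```bash
python3 stand.py w16
python3 - <<'E'
from hexa import *
D=np.load("w16.npz");P=D["P"]; v=np.array([.5516,.1099]);b=np.array([.5342,-.0690])
a=np.radians(-5.5); X=np.array([np.cos(a),np.sin(a)]);Y=np.array([-X[1],X[0]])
def rel(c,o): return ((c-o)@X*1000).round(1),((c-o)@Y*1000).round(1)
for n,c,z in(("spindle",(.5927,-.0745),(.075,.085)),("bearing",(.543,.0205),(.052,.062)),("nut",(.495,.1155),(.0225,.03))):
    m=np.hypot(P[:,:,0]-c[0],P[:,:,1]-c[1])<.035
    if n=="nut": r=hexang(P,m,*z); print(n,r[0],r[1],rel(r[2],v))
    else: r=circ(P,m,*z); print(n,r,rel(r[0],b if n=="spindle" else (v+b)/2))
E
```

```text
47.35 [0.5133 0.0331 0.2667] 0.037376660209136874
{'vblock': (array([551.3, 109.9]), array([54.5, 44.4]), 84.7, 813), 'ball': (array([534.1, -69.2]), array([44.4, 44.7]), 84.1, 880)}
mid [542.7   20.35] dist 179.92401173828912 yaw -5.485619161223865
spindle (array([ 0.5927, -0.0744]), 0.0071, array([ 0.5918, -0.0739,  0.0791]), 134) (np.float64(58.7), np.float64(0.2))
bearing (array([0.5428, 0.0204]), 0.026, array([0.542 , 0.0205, 0.0561]), 1640) (np.float64(-0.1), np.float64(-0.1))
nut 53.0 0.0385374245301286 (np.float64(-49.4), np.float64(0.5))
```

View pics/w16.png

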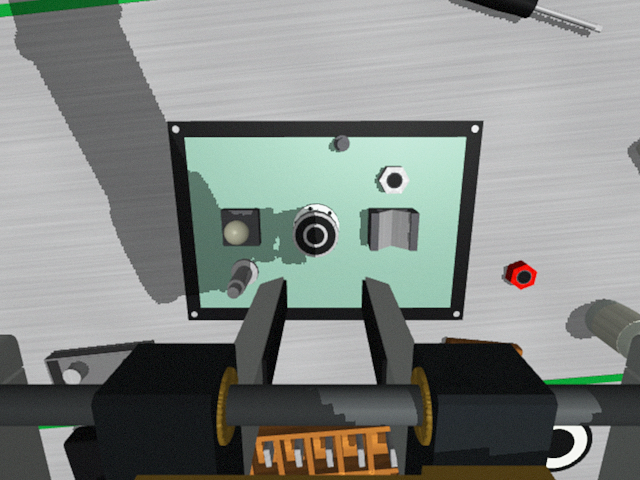

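The final view shows everything in place: nut (394,180), hub with bearing (316,234), spindle (240,278), standards unmoved, gripper empty and clear. The last nut figure (38.5 mm wide) picked up V-block points in its too-wide mask. The clean measurement taken right after release stands.

Run:
```python
from hexa import *
P=np.load("w16.npz")["P"]; m=np.hypot(P[:,:,0]-.495,P[:,:,1]-.1155)<.022
print(hexang(P,m,.0225,.03))
print(manip.job_done())
```

```text
(np.float64(54.0), np.float64(0.029531654151204637), array([0.4946, 0.1154]))
the job is handed in; nothing more can be done
None
```

All four parts are on the stage plate in the order you asked, released, and the job was handed in at about 47 s of the 101 s allowed. The gripper was clear of everything.

| Part | Last check |
|---|---|
| Hub | Within about 0.3 mm of the midpoint between the two standards, flange down |
| Bearing | Flat on the hub, within about 0.2 mm of the midpoint and so centred on the hub |
| Nut | Lying flat in front of the V-block with a gap of about 20 mm, flats within about 1° of square and centred to about 0.5 mm |
| Spindle | Upright behind the ball standard with a gap of about 19.7 mm, 0.2 mm off line |

The V-block and the ball standard read within about 0.5 mm of where they started, which is the measurement scatter.

- **First hub grasps:** The first two tries closed above the hub without moving it. The real fingertips end about 21.5 mm short of the reported tool point, so I allowed for that from then on.
- **One bad reading:** One late nut reading was wrong because its mask also took in the V-block. I re-measured with a tighter mask and it agreed with the earlier value.

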